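Close the film tank and hold its bayonet cap home

TASK

Swing the film tank's hinged upper half shut until the two halves meet edge to edge, then take the cap with the flat bar handle (not the round-knobbed plug), put its lugs through the slot of the socket in the tank, push it fully home against the spring and turn it a quarter turn clockwise (seen from above) to its stop. The springs throw it back when released, so finish while still gripping the cap, holding it pressed down flat and turned to the stop; leave the plug and everything else on the table where it is.

Things in the scene. Friction and masses are not known exactly. Their poses are not given: they have to be found in the camera images.
- tank: Lower half of the film tank: open grey box 170 (its x) x 150 (its y) x 45 mm high, fixed to the table. Origin at the centre of its underside; its -x side is the front, towards the robot. An aluminium column, 58 mm square, rises from its middle to 72 mm: the socket for the cap.
- socket (a point): Centre of the column's top face, 72 mm above the table, axes as the tank's. That face is a 6 mm thick plate with a slot centred here, 44 mm long along tank y, 15 mm wide along tank x, for the cap's lugs. Under it is a sprung turntable, its floor 13 mm below this point, with a groove 14 mm wide in line with the slot. Lugs pushed below the plate and turned sit under it.
- plunger (a joint): How far the cap has pressed the turntable down, m: 0 at rest, 0.008 when the cap's flange lies flat on the column top (fully home). The lugs clear the plate, so that the cap can be turned, from about 0.004 on. Spring: 4 N at 0, 10 N at 0.008. A turned cap that is let go rises to 0.004.
- rotor (a joint): How far the turntable is turned clockwise seen from above, rad: 0 at rest (groove along tank y), stop at 1.571. Return spring 0.03 N m at 0 to 0.125 N m at the stop. The lugs have about 0.1 rad of play in the groove, so the cap turns a little more than the turntable.
- lid (a joint): Opening angle of the tank's upper half, rad: 0 closed (the two rims meet), growing as it swings up and away to the tank's +x side; stiff hinge (about 0.2 N m) that stays where it is left, about 2 N at the front edge to move.
- lid_hinge (a point): Middle of the hinge line, which runs along tank y at the tank's +x rim: 85 mm along +x from the tank's centre, 45 mm above the table. The upper half is a grey shell 170 x 150 x 25 mm with a 70 mm square opening in its middle; when it is closed the column stands in the opening, 2 mm proud.
- lid_front (a point): Point on the outer (top) face of the upper half, mid-width, on the 50 mm wide strip at its free edge: 145 mm from the hinge line, 25 mm beyond the rim plane. Moves with the lid; its z axis is the outward normal; 70 mm above the table when closed.
- cap_grip (a point): Middle of the bar handle of the bayonet cap (about 120 g; black flange, bare metal handle). The handle is a flat upright bar 46 mm long (along the cap's x), 14 mm thick (its y) and 37 mm tall; this point is 20 mm above its foot and 17 mm below its top. A half turn of the cap makes no difference.
- plug_grip (a point): Centre of the knob of the plain plug, the look-alike: same flange, but a round metal knob 34 mm in diameter, 30 mm tall and no lugs. Not to be used; stands in the other wooden block.
- stand_a: One of two wooden blocks, 90 x 90 x 35 mm, fixed, origin under its centre. Round hole of 48 mm in its top, in which the lugs of the cap (or the stem of the plug) hang while the flange rests on the block.
- stand_b: The other wooden block, the same. The cap starts in stand_a and the plug in stand_b; the blocks swap sides of the tank from start to start.
- timer: Bystander: grey enlarger timer box, 100 x 160 x 55 mm; origin at the centre of its underside.
- bottle_a: Bystander: amber bottle, 72 dia x 190 mm; origin at the centre of its underside.
- bottle_b: Bystander: amber bottle, 64 dia x 160 mm; origin at the centre of its underside.
- beaker: Bystander: white beaker, 80 dia x 110 mm; origin at the centre of its underside.
- film_can: Bystander: small black film can, 34 dia x 51 mm; origin at the centre of its underside.
- reel: Bystander: white film reel (two discs on a hub), 68 dia x 42 mm; origin at the centre of its underside.
- loupe: Bystander: focusing loupe, 52 dia x 62 mm; origin at the centre of its underside.
- cap: The bayonet cap; origin on its axis at the lowest point of the lugs, 47 mm below cap_grip. Under the handle is a round flange, 80 mm in diameter, 6 mm thick, its underside 21 mm above this origin; below that an 11 mm stem and two lugs, together a round-ended bar 40 mm long and 11 mm thick along the cap's x (parallel to the handle).
There are look-alikes about, which are no part of the job. Several things have the shape of the tank; the one meant has the colours described above. What is shaped like the cap but turquoise is not meant.

How it is judged:
By the outcome, as a careful person would: the job done as asked, in the order asked, and still so for the second after the job is handed in, while the arm keeps its last pose, push and grip.
It also fails if it takes over 67 s, if anything falls off the work surface, if the arm or the gripper's body presses on something with over 40 N, if the wrist force passes 120 N, or if a joint passes its speed limit or range.

ROBOT

A 6-joint arm with a two-finger parallel gripper is mounted at the origin on the work surface. World frame = base frame: x ahead of the robot, y to its left, z up, the work surface at z = 0. Lengths are in m, angles in rad, forces in N, time in s.
With the tool pointing down it reaches from about 0.3 to 0.775 m from the base axis. Payload 14.6 kg.
Tool frame: the origin (TCP) lies at the very end of the fingers, on their centre line; the grasp point (between the pads) lies 19 mm behind it; z points along the fingers, y is the line along which they close (so a half turn about z gives the same grasp; the last joint's range is limited). The gripper opens to 94 mm and grips with 3 to 60 N. Pads are 16 mm wide; open, the fingers measure 119 mm over their backs; the gripper's body (75 mm by 177 mm) begins 78 mm behind the grasp point.
Start: joints at [1.177, 0.3, 1.521, -0, 1.321, -0.067], TCP at [0.177, 0.521, 0.205] pointing down, gripper open.
Joint ranges: [-3.03, 3.03], [-0.79, 2.21], [0.23, 2.52], [-1.04, 4.18], [0, 3.07], [-2.55, 2.55]. Speed limits (rad/s): [2.22, 2.22, 2.57, 3.14, 3.14, 3.14].

INTERFACE

Orientations are given as [roll, pitch, yaw] about the fixed x, y, z axes, in that order (R = Rz(yaw) Ry(pitch) Rx(roll)).
In Python, from station import ctrl gives the robot as it stands.
- The arm moves only by the shell command python3 -m pendant 'ROWS' [OPENING] [FORCE]. ROWS is JSON, a list of rows, each a list of 2 entries, a list of its own where there are three numbers: the shift along the world's x, y, z in cm, then the turn about the world's z in rad. A call has 1 to 20 rows; each row shifts and turns the commanded pose from where the row before left it; what a row does not reach is not made up. A row lasts 1/12 s, in which the tool goes at most 41.7 mm and 7.16 degrees, less where a joint would pass 70% of its speed; a pose out of reach is approached as far as the arm can. A call is refused whole if a number of a shift passes 4.17 or a number of a turn 0.125, either way. A call with a gripper value outside its range is refused whole. OPENING is the opening, from 0 (shut) to 1 (fully open), set as the call begins (- or left out, the last holds). The fingers move at their own pace and stop on an object; FORCE is the grip in N (left out, the last holds). Time passes only in rows, so rows that do not move let the fingers close. It gives the time, the measured TCP pose, the force, the opening and the grip force at its end, in the units of the state.
- ctrl.get_obs(): the state, without advancing time (a new reading comes with each control period).
- ctrl.camera(name): name is "scene" or "side" or "wrist"; returns a dict with "color" (480x640x3 uint8, red, green, blue), "intrinsics" (3x3 intrinsics, pixels), "camera_from_world" (4x4, takes a point from world to camera coordinates). Camera axes: x right, y down, z forward; pixel columns grow to the right and rows downward; lengths in m; the calibration is good to about 2 mm. A picture is of the moment at which its call begins. There is no depth.
- ctrl.hand_in(): hands the job in; it is judged then, once.
The state is a dict: "time_s": time; "qpos": joint angles; "joint_vel": joint speeds; "tau": joint torques, N m; "ee_pos": TCP position; "eef_rot": TCP orientation; "force": force on the tool from outside, world axes, zero at the start; "moment": the same for the moment, N m; "grip_width": finger opening in m; "grip_force": force on a finger pad.
Only numpy, scipy, OpenCV 4.12 (cv2) and the standard library are available. Lean on these libraries where they do the work, as an engineer would, in place of code of your own. Each camera call takes 0.05 s, during which the arm holds its last target. There are 200 camera calls.

## Working session

There is one attempt and no reset: what is moved stays moved. The work goes in short steps, Python scripts to look and compute and a shell command to move; the robot and the scene stay as the last step left them, time stands still between calls to the robot, and variables do not carry over. Pictures are saved under pics/ and viewed, at most 10 in all, crops included, and the job is handed in when it is done.

```bash
ls; mkdir -p pics; cat > h.py <<'E'
import numpy as np, cv2
from station import ctrl
def shot(n):
    c=ctrl.camera(n); np.savez(f'pics/{n}.npz',**c); return c
def load(n): return dict(np.load(f'pics/{n}.npz'))
def ray(c,u,v):
    T=c['camera_from_world'];R=T[:3,:3];o=-R.T@T[:3,3]
    return o,R.T@np.linalg.inv(c['intrinsics'])@np.array([u,v,1.])
def onz(c,u,v,z):
    o,d=ray(c,u,v); return o+d*(z-o[2])/d[2]
def proj(c,p):
    T=c['camera_from_world'];q=c['intrinsics']@(T[:3,:3]@np.array(p)+T[:3,3]); return q[:2]/q[2]
def tri(c1,p1,c2,p2):
    o1,d1=ray(c1,*p1);o2,d2=ray(c2,*p2)
    s=np.linalg.lstsq(np.c_[d1,-d2],o2-o1,rcond=None)[0]
    a=o1+d1*s[0];b=o2+d2*s[1];return (a+b)/2,np.linalg.norm(a-b)
E
python3 - <<'E'
from h import *
for n in ['scene','side','wrist']:
    c=shot(n); cv2.imwrite(f'pics/{n}.png',c['color'][:,:,::-1])
    print(n,c['intrinsics'][0,0],(-c['camera_from_world'][:3,:3].T@c['camera_from_world'][:3,3]).round(3))
print(ctrl.get_obs())
E
```

```text
pics
scene 526.5131772875096 [1.073 0.632 0.732]
side 451.03486574440825 [0.374 0.694 0.797]
wrist 332.3845300587148 [0.108 0.546 0.385]
{'time_s': 0.15, 'qpos': array([ 1.17738800e+00,  3.00331420e-01,  1.52141967e+00, -2.81016925e-05,
        1.32071304e+00, -6.66195588e-02]), 'joint_vel': array([ 7.74238442e-04, -3.58764463e-03, -2.15463535e-03,  3.59222015e-04,
        2.89621356e-05, -2.51471570e-04]), 'tau': array([-6.81562165e-05, -5.31963372e+01, -3.52823675e+01,  7.08020967e-02,
        2.36596417e-02, -9.98275596e-05]), 'ee_pos': array([0.17649612, 0.52070376, 0.20503124]), 'eef_rot': array([-3.14072129e+00, -3.08539554e-05,  2.81481084e+00]), 'force': array([ 0.90826499,  0.3475203 , -0.53281514]), 'moment': array([0.03541344, 0.00136258, 0.01231866]), 'grip_force': 0.0, 'grip_width': 0.09411326098194255}
```

View pics/scene.png

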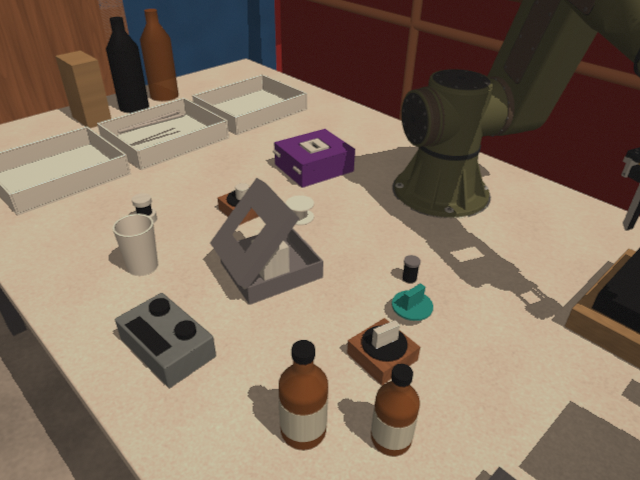

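View pics/side.png

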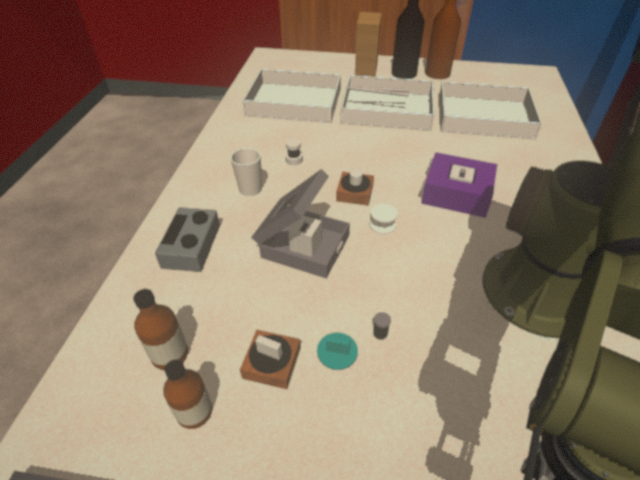

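Scene view: grey open tank at (265,245), with the cap (black flange, metal bar) in its block at (385,338). The side view shows them at (303,235) and (270,350).

Things that could be taken for the target:
- **Cap:** the turquoise cap at scene (412,302) and the round-knob plug at (243,193) are look-alikes. The bar-handled one at (385,338) is the one I want.
- **Tank:** the purple box at (314,155) and the trays at the back are look-alikes. The grey one is the one I want.

I'll check this in one close crop.

```bash
python3 - <<'E'
from h import *
s=load('scene')['color'];d=load('side')['color']
def cr(im,x,y,w=100,h=75): return cv2.resize(im[y:y+h,x:x+w],(400,300),interpolation=cv2.INTER_CUBIC)
m=np.vstack([np.hstack([cr(s,335,300),cr(d,225,310)]),np.hstack([cr(s,200,175,132,130*1),cr(d,245,165,120,115)])])
cv2.imwrite('pics/crop1.png',m[:,:,::-1])
E
```

```text
(no output)
```

View pics/crop1.png

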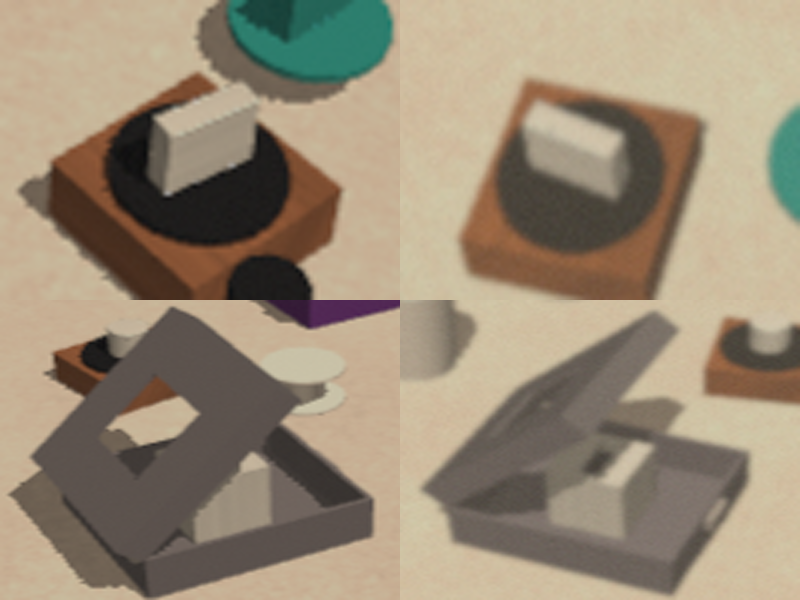

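The crop confirms the choice: a bare metal bar on a black flange in the wooden block, and a grey tank whose lid leans open over it. Next I'll measure both.

```bash
python3 - <<'E'
from h import *
S=load('scene');D=load('side')
C1=lambda x,y:(335+x/4,300+y/4); C2=lambda x,y:(225+(x-400)/4,310+y/4)
C3=lambda x,y:(200+x*.33,175+(y-300)*130/300); C4=lambda x,y:(245+(x-400)*.3,165+(y-300)*115/300)
print('handle top scene');
for p in [(148,115),(232,83),(257,98),(170,135)]: print(onz(S,*C1(*p),.078).round(4))
print('side')
for p in [(535,100),(628,138),(618,155),(523,117)]: print(onz(D,*C2(*p),.078).round(4))
def flange(c,box):
    x,y,w,h=box; im=c['color'][y:y+h,x:x+w].astype(int)
    m=((im.max(2)<(75 if c is S else 95))&(im.max(2)-im.min(2)<25)).astype(np.uint8)
    n,l,st,ce=cv2.connectedComponentsWithStats(m); k=1+st[1:,4].argmax()
    ct=max(cv2.findContours((l==k).astype(np.uint8),0,1)[0],key=len)
    hu=cv2.convexHull(ct)[:,0]; P=np.array([onz(c,x+a,y+b,.041)[:2] for a,b in hu])
    print('flange',cv2.minEnclosingCircle(P.astype(np.float32)),st[k])
flange(S,(355,318,60,46));flange(D,(240,325,65,55))
print('tank rim z=.045')
for n,p in dict(backL=(148,557),frontL=(372,500),frontR=(270,422)).items(): print('S',n,onz(S,*C3(*p),.045).round(4))
for n,p in dict(frontR=(748,452),frontL=(672,565),backL=(450,512)).items(): print('D',n,onz(D,*C4(*p),.045).round(4))
# column top
print('col')
for p in [(228,478),(268,460)]: print(onz(S,*C3(*p),.072).round(4))
for p in [(550,467),(655,440),(628,483),(590,432)]: print(onz(D,*C4(*p),.072).round(4))
print('lid front corners', tri(S,C3(175,308),D,C4(678,330)),tri(S,C3(295,400),D,C4(652,312)),tri(S,C3(295,400),D,C4(678,330)),tri(S,C3(175,308),D,C4(652,312)))
E
```

```text
handle top scene
[0.5701 0.2541 0.078 ]
[0.5295 0.2663 0.078 ]
[0.5286 0.2793 0.078 ]
[0.5719 0.268  0.078 ]
side
[0.5681 0.2541 0.078 ]
[0.5211 0.2673 0.078 ]
[0.5237 0.2766 0.078 ]
[0.5713 0.2637 0.078 ]
flange ((0.5506388545036316, 0.26843127608299255), 0.040247268974781036) [  7   8  45  35 805]
flange ((0.547245979309082, 0.2674604654312134), 0.0383496955037117) [ 10  11  40  37 698]
tank rim z=.045
S backL [ 0.6359 -0.0021  0.045 ]
S frontL [0.4781 0.041  0.045 ]
S frontR [ 0.4504 -0.0954  0.045 ]
D frontR [ 0.4392 -0.1064  0.045 ]
D frontL [0.4732 0.0403 0.045 ]
D backL [0.6348 0.0015 0.045 ]
col
[ 0.5508 -0.0226  0.072 ]
[ 0.5142 -0.0241  0.072 ]
[ 0.5707 -0.0379  0.072 ]
[ 0.5041 -0.0837  0.072 ]
[ 0.5137 -0.026   0.072 ]
[ 0.5519 -0.0875  0.072 ]
lid front corners (array([ 0.49522369, -0.13632418,  0.16560786]), np.float64(0.012114733267144968)) (array([ 0.50753914, -0.02731699,  0.19253743]), np.float64(0.10451211809595634)) (array([ 0.4917355 , -0.04375986,  0.17036445]), np.float64(0.09392721814771027)) (array([ 0.51100704, -0.11993111,  0.18646464]), np.float64(0.0023357940053434054))
```

```bash
python3 -m pendant '[[[1.0,-1.5,0.5],0.01],[[1.9,-2.9,0.5],0.005],[[1.9,-2.9,0.5],0.005],[[1.9,-2.9,0.5],0.005],[[1.9,-2.9,0.3],0.005],[[1.9,-2.9,0.2],0.005],[[1.9,-2.9,0],0.005],[[1.9,-2.9,0],0.005],[[1.9,-2.9,0],0.005],[[1.9,-2.9,0],0.005],[[1.9,-2.9,0],0.005],[[1.9,-2.9,0],0.005],[[1.9,-2.9,0],0.005],[[1.9,-2.9,0],0.005],[[1.9,-2.9,0],0.005],[[1.9,-2.9,0],0.005],[[1.9,-2.9,0],0],[[1.9,-2.9,0],0],[[1.9,-2.9,0],0],[[1.9,-2.9,0],0]]' 0 20
```

```text
time_s: 1.82
ee_pos: [0.5481, -0.0468, 0.2302]
eef_rot: [3.142, -0.0, 2.9]
force: [0.8, 1.2, 0.6]
grip_width: 0.0001
grip_force: 0.0
```

```bash
python3 -m pendant '[[[0.1,-0.4,-1.2],0],[[0.1,-0.4,-1.2],0],[[0.1,-0.2,-1.2],0],[[0,-0.1,-1.2],0],[[0,0,-0.9],0],[[0,0,-0.4],0],[[-0.56,0.14,-0.42],0],[[-0.56,0.14,-0.42],0],[[-0.54,0.14,-0.48],0],[[-0.54,0.13,-0.49],0]]'
```

```text
time_s: 2.65
ee_pos: [0.528, -0.0503, 0.1513]
eef_rot: [3.142, 0.001, 2.9]
force: [0.5, 0.2, 0.9]
grip_width: 0.0005
grip_force: 0.4
```

```bash
python3 -m pendant '[[[-0.48,0.12,-0.53],0],[[-0.48,0.12,-0.54],0],[[-0.43,0.11,-0.58],0],[[-0.43,0.1,-0.59],0],[[-0.38,0.1,-0.63],0],[[-0.37,0.1,-0.63],0]]'; python3 - <<'E'
from h import *
c=shot('scene');d=shot('side')
m=np.hstack([cv2.resize(x['color'][y:y+150,a:a+150],(400,400)) for x,y,a in[(c,160,190),(d,140,220)]])
cv2.imwrite('pics/lid1.png',m[:,:,::-1])
E
```

```text
time_s: 3.15
ee_pos: [0.5024, -0.0441, 0.1157]
eef_rot: [-3.142, -0.0, 2.9]
force: [1.6, 0.8, 0.7]
grip_width: 0.0005
grip_force: 0.4
```

View pics/lid1.png

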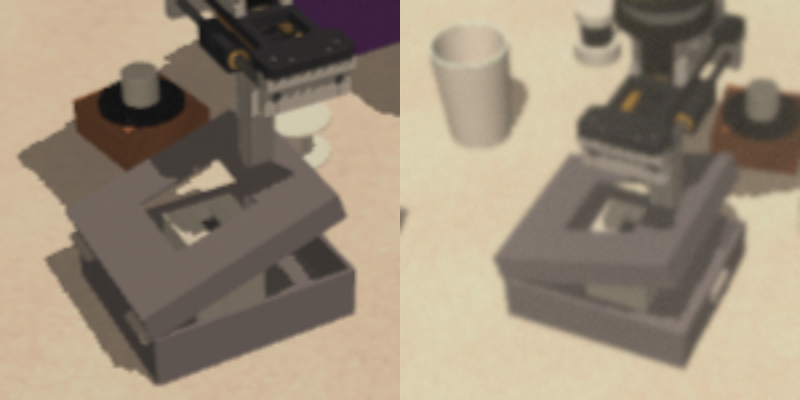

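The finger is on the front strip (left half, about (255,150)), and the lid is swinging shut with the opening well placed over the column. Continuing.

```bash
python3 -m pendant '[[[-0.31,0.08,-0.66],0],[[-0.31,0.07,-0.66],0],[[-0.25,0.06,-0.69],0],[[-0.24,0.06,-0.69],0],[[-0.18,0.05,-0.71],0],[[-0.18,0.04,-0.72],0],[[0,0,-0.3],0],[[0,0,-0.3],0],[[0,0,0],0],[[0,0,0],0]]'
```

```text
time_s: 4.08
ee_pos: [0.4877, -0.0404, 0.0699]
eef_rot: [-3.141, -0.001, 2.9]
force: [-11.2, 0.8, 20.0]
grip_width: 0.0002
grip_force: 9.9
```

```bash
python3 -m pendant '[[[0,0,1],0],[[0,0,2],0],[[0,0,3],0],[[0,0,3],0],[[0,0,3],0],[[0.6,3,1],0],[[0.6,3,0],0],[[0.6,3,0],0],[[0.6,3,0],0],[[0.6,3,0],0],[[0.6,3,0],0],[[0.6,3,0],0],[[0.6,3,0],0],[[0.6,3,0],0],[[0.6,3,0],0]]' 1 20; python3 - <<'E'
from h import *
c=shot('scene');d=shot('side');w=shot('wrist')
for p,h in (((303,357),.19),((402,375),.16)): print('bottle cap scene',onz(c,*p,h).round(3))
for p,h in (((144,298),.19),((175,368),.16)): print('bottle cap side',onz(d,*p,h).round(3))
m=np.hstack([cv2.resize(w['color'],(400,300)),cv2.resize(c['color'][190:310,190:350],(400,300),interpolation=cv2.INTER_CUBIC)])
m2=np.hstack([cv2.resize(d['color'][180:285,240:380],(400,300),interpolation=cv2.INTER_CUBIC),cv2.resize(c['color'][300:480,260:500],(400,300))])
cv2.imwrite('pics/v2.png',np.vstack([m,m2])[:,:,::-1])
print(ctrl.get_obs()['ee_pos'])
E
```

```text
time_s: 5.33
ee_pos: [0.5483, 0.2611, 0.1992]
eef_rot: [3.141, 0.0, 2.9]
force: [0.2, 0.1, 0.3]
grip_width: 0.0935
grip_force: 0.0
bottle cap scene [0.761 0.29  0.19 ]
bottle cap scene [0.667 0.386 0.16 ]
bottle cap side [0.747 0.281 0.19 ]
bottle cap side [0.659 0.381 0.16 ]
[0.54800112 0.26103449 0.19853058]
```

View pics/v2.png

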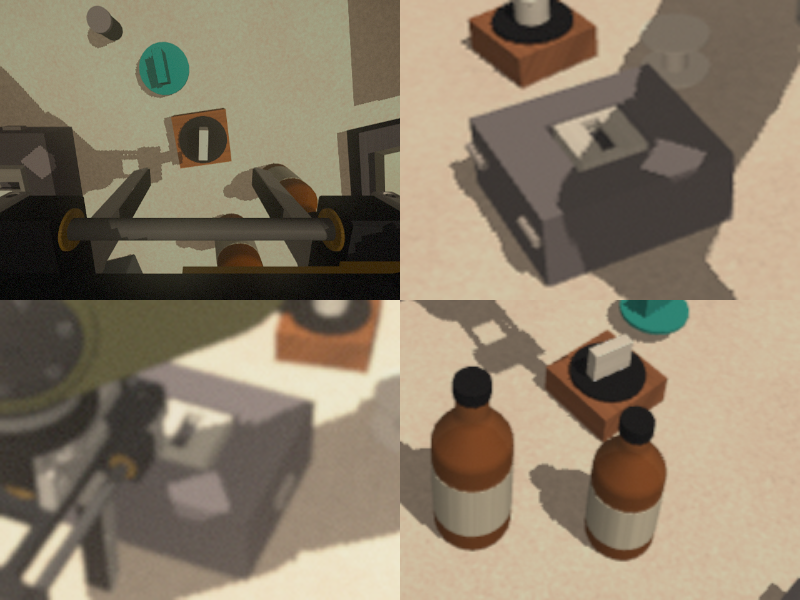

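The lid is closed in the top-right panel: the rims meet and the column stands in the opening. The wrist panel shows the bar handle at about (203,142), i.e. (325,227) at full size. Next I'll refine the handle and the slot.

```bash
python3 - <<'E'
from h import *
w=load('wrist');im=w['color']; 
hsv=cv2.cvtColor(im,cv2.COLOR_RGB2HSV)
x0,y0=285,190; sub=im[y0:270,x0:365].astype(int)
print((-w['camera_from_world'][:3,:3].T@w['camera_from_world'][:3,3]).round(3))
m=(sub.min(2)>95).astype(np.uint8)
n,l,st,ce=cv2.connectedComponentsWithStats(m);print(st[:6])
for r in m: print(''.join('.#'[v] for v in r))
h=load('scene')['color'][255:300,240:300]
E
```

```text
[0.478 0.282 0.379]
[[   0    0   80   80 5206]
 [  78    0    2   14   20]
 [  33   18   15   49  708]
 [   5   69   75   11  445]
 [   0   73    4    7   21]]
..............................................................................##
..............................................................................##
..............................................................................##
..............................................................................##
..............................................................................##
..............................................................................##
...............................................................................#
...............................................................................#
...............................................................................#
...............................................................................#
...............................................................................#
................................................
[... 4840 characters left out ...]
.................................###################
......................................................##########################
##.............................................#################################
###....................................#########################################
###.............................################################################
###......................#######################################################
###...............##############################################################
###........#####################################################################
####.###########################################################################
```

```bash
python3 - <<'E'
from h import *
w=load('wrist')
a=onz(w,285+40.9,190+18,.078);b=onz(w,285+39.9,190+67,.078);print(a,b,(a+b)/2,np.linalg.norm(a-b),np.arctan2(*(a-b)[1::-1]))
# rotate: stand edge / flange circle
im=w['color'][150:280,260:400].astype(int)
m=((im.max(2)<60)&(im.max(2)-im.min(2)<15)).astype(np.uint8)
n,l,st,ce=cv2.connectedComponentsWithStats(m);k=1+st[1:,4].argmax();print(st[k])
hu=cv2.convexHull(cv2.findContours((l==k).astype(np.uint8),0,1)[0][0])[:,0]
P=np.array([onz(w,260+x,150+y,.041)[:2] for x,y in hu],np.float32);print(cv2.minEnclosingCircle(P))
E
```

```text
[0.52673018 0.2742109  0.078     ] [0.57206593 0.26236455 0.078     ] [0.54939806 0.26828773 0.078     ] 0.04685793678279139 2.8860049012387825
[ 27  39  32  57 605]
((0.5372796058654785, 0.24983873963356018), 0.03042208030819893)
```

```bash
python3 -m pendant '[[[0.14,0.7,-1],-0.014],[[0,0,-2],0],[[0,0,-2.5],0],[[0,0,-2.5],0],[[0,0,-2.5],0],[[0,0,-2.5],0],[[0,0,-1.2],0],[[0,0,-0.8],0],[[0,0,-0.4],0],[[0,0,0],0]]' 1 ; python3 -m pendant '[[[0,0,0],0],[[0,0,0],0],[[0,0,0],0],[[0,0,0],0],[[0,0,0],0],[[0,0,0],0],[[0,0,0],0],[[0,0,0],0],[[0,0,0],0],[[0,0,0],0]]' 0 45
```

```text
time_s: 6.32
ee_pos: [0.5497, 0.2663, 0.0451]
eef_rot: [3.142, 0.0, 2.885]
force: [-0.5, 0.6, 0.1]
grip_width: 0.0937
grip_force: 0.0
time_s: 7.15
ee_pos: [0.5496, 0.2665, 0.045]
eef_rot: [-3.142, -0.0, 2.886]
force: [-0.4, 0.4, 0.2]
grip_width: 0.0309
grip_force: 0.0
```

```bash
python3 -m pendant '[[[0,0,0],0],[[0,0,0],0],[[0,0,0],0],[[0,0,0],0],[[0,0,0],0],[[0,0,0],0]]' 0 50
```

```text
time_s: 7.65
ee_pos: [0.5495, 0.2665, 0.045]
eef_rot: [-3.142, -0.0, 2.886]
force: [0.2, -0.3, -0.1]
grip_width: 0.0135
grip_force: 50.0
```

```bash
python3 -m pendant '[[[0,0,0.5],0],[[0,0,1.5],0],[[0,0,2.5],0],[[0,0,3],0],[[0,0,3],-0.1],[[0,-1,3],-0.1],[[-0.25,-3,2],-0.1],[[-0.25,-3,0],-0.1],[[-0.25,-3,0],-0.1],[[-0.25,-3,0],-0.1],[[-0.25,-3,0],-0.1],[[-0.25,-3,0],-0.1],[[-0.25,-3,0],-0.1],[[-0.25,-3,0],-0.1],[[-0.25,-3,0],-0.1],[[-0.25,-3,0],-0.1],[[-0.25,-3,0],-0.1],[[-0.25,-3,0],-0.1],[[-0.25,-3,0],-0.1],[[-0.25,-3,0],-0.05]]'; python3 -m pendant '[[[0,-1,0],0],[[0,-0.5,0],0],[[0,0,0],0]]'
python3 - <<'E'
from h import *
c=shot('scene');d=shot('side');w=shot('wrist')
m=np.hstack([cv2.resize(w['color'],(400,300)),cv2.resize(c['color'][190:310,190:350],(400,300),interpolation=cv2.INTER_CUBIC)])
m2=np.hstack([cv2.resize(d['color'],(400,300)),cv2.resize(w['color'][60:240,200:440],(400,300))])
cv2.imwrite('pics/v3.png',np.vstack([m,m2])[:,:,::-1])
print(ctrl.get_obs()['ee_pos'],(-w['camera_from_world'][:3,:3].T@w['camera_from_world'][:3,3]).round(3),proj(w,[.537,-.058,.072]),ctrl.get_obs()['qpos'])
E
```

```text
time_s: 9.32
ee_pos: [0.5141, -0.1649, 0.2004]
eef_rot: [3.141, -0.0, 1.33]
force: [0.6, 0.6, -1.0]
grip_width: 0.0138
grip_force: 50.0
time_s: 9.57
ee_pos: [0.5145, -0.1788, 0.2001]
eef_rot: [-3.141, -0.0, 1.336]
force: [0.2, -0.3, -1.5]
grip_width: 0.0135
grip_force: 50.0
[ 0.51473932 -0.17733636  0.20011335] [ 0.532 -0.105  0.38 ] [314.11461173  96.87412172] [-3.99161483e-01  2.91887737e-01  1.54398534e+00  2.13871173e-04
  1.30582145e+00 -1.66025976e-01]
```

View pics/v3.png

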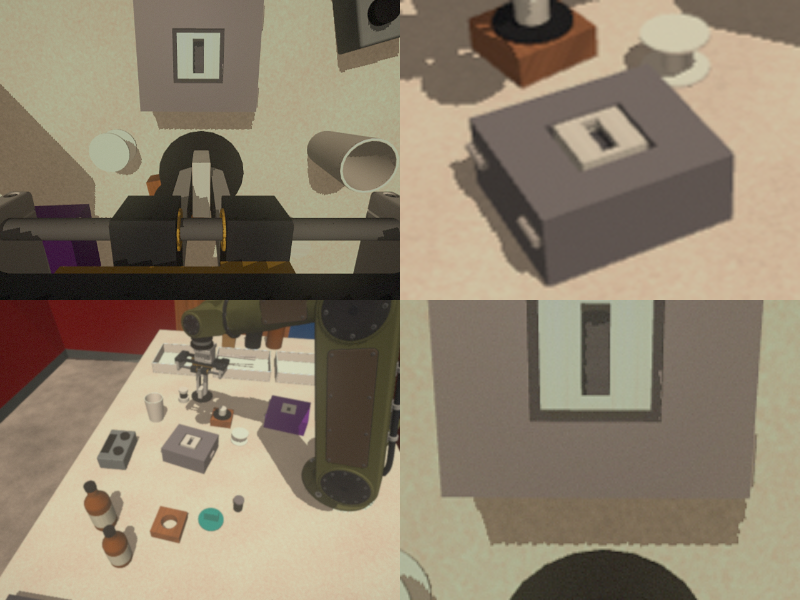

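The wrist panel shows the column plate and slot clearly at about (198,56), i.e. (317,89) at full size. The cap is held straight and the lid is shut. Now I'll locate the slot.

```bash
python3 - <<'E'
from h import *
def plate(c,box,t,name):
    x,y,X,Y=box; im=c['color'][y:Y,x:X].astype(int)
    m=(im.min(2)>t).astype(np.uint8)
    n,l,st,ce=cv2.connectedComponentsWithStats(m);k=1+st[1:,4].argmax()
    ct=max(cv2.findContours((l==k).astype(np.uint8),0,1)[0],key=len)
    P=np.array([onz(c,x+a,y+b,.072)[:2] for a,b in ct[:,0]],np.float32)
    r=cv2.minAreaRect(P*1000);print(name,'plate',r,st[k])
    hol=((l!=k)).astype(np.uint8)
    f=np.zeros_like(hol);cv2.drawContours(f,[ct],-1,1,-1);hol=hol&f
    n,l,st,ce=cv2.connectedComponentsWithStats(hol);k=1+st[1:,4].argmax()
    P=np.array([onz(c,x+a,y+b,.072)[:2] for b,a in np.argwhere(l==k)],np.float32)
    print('slot',cv2.minAreaRect(P*1000),st[k])
w=load('wrist')
plate(w,(270,35,370,140),135,'wrist')
c=load('scene')
plate(c,(245,222,300,265),110,'scene')
# flange of held cap in wrist: tool should be symmetrical
im=w['color'][200:330,240:400].astype(int);m=(im.max(2)<45).astype(np.uint8)
for r in (20,30,40,50): 
    q=np.where(m[r])[0]; print(r+200,240+q.min(),240+q.max()) if len(q) else 0
print(proj(w,ctrl.get_obs()['ee_pos']),[onz(w,u,240,.2-.004).round(4) for u in (256,388)])
top=[v for v in range(200,240) if w['color'][v,322].max()<45][:1];print(top, onz(w,322,top[0],.196))
E
```

```text
wrist plate ((540.7008666992188, -52.84855270385742), (57.88166427612305, 57.73270034790039), 76.35565185546875) [  13   17   69   74 3850]
slot ((540.7191162109375, -52.87135314941406), (44.59254837036133, 15.288832664489746), 76.03521728515625) [  38   26   19   57 1020]
scene plate ((541.798828125, -50.225135803222656), (67.44145202636719, 59.61434555053711), 74.98873901367188) [  7  10  37  26 492]
slot ((541.0103759765625, -51.34422302246094), (39.58247756958008, 14.056279182434082), 76.2666244506836) [20 16 12 12 73]
220 310 351
230 342 343
240 308 346
250 287 337
[320.93430392 285.247257  ] [array([ 0.4846, -0.1434,  0.196 ]), array([ 0.5582, -0.1609,  0.196 ])]
[210] [ 0.52538296 -0.13523972  0.196     ]
```

```bash
python3 - <<'E'
from h import *
for i in range(2): w=shot('wrist')
o=ctrl.get_obs();print(o['ee_pos'],o['eef_rot'])
im=w['color'];g=im.max(2)
x0,y0=245,200
m=(g[y0:300,x0:400]<48).astype(np.uint8)
m=cv2.morphologyEx(m,cv2.MORPH_OPEN,np.ones((3,3)))
P=[]
for u in range(x0,400,3):
    q=np.where(m[:,u-x0])[0]
    if len(q) and y0+q[0]<255: P.append((u,y0+q[0]))
P=np.array(P);print(P.tolist())
R=np.array([[np.cos(1.33),np.sin(1.33)],[np.sin(1.33),-np.cos(1.33)]])
for dz in (.004,.010):
    Q=np.array([onz(w,u,v,o['ee_pos'][2]-dz)[:2] for u,v in P])
    A=np.c_[2*Q,np.ones(len(Q))];s=np.linalg.lstsq(A,(Q**2).sum(1),rcond=None)[0]
    print(dz,s[:2],np.sqrt(s[2]+s[:2]@s[:2]),'tool xy off',R.T@(s[:2]-o['ee_pos'][:2]))
    from scipy.optimize import least_squares
    f=least_squares(lambda c:np.hypot(*(Q-c).T)-.04,s[:2]);print(f.x,R.T@(f.x-o['ee_pos'][:2]),np.abs(f.fun).max())
E
```

```text
[ 0.51474854 -0.17743477  0.2001433 ] [ 3.14155748e+00 -8.64735429e-05  1.33757497e+00]
[]Traceback (most recent call last):
  File "<stdin>", line 16, in <module>
    return umr_sum(a, axis, dtype, out, keepdims, initial, where)
numpy.exceptions.AxisError: axis 1 is out of bounds for array of dimension 1
```

```bash
python3 - <<'E'
from h import *
from scipy.optimize import least_squares
w=load('wrist');o=ctrl.get_obs()
g=w['color'].max(2);print(g[195:225:3,322],g[240,240:300:6])
x0,y0=245,195
m=(g[y0:300,x0:400]<80).astype(np.uint8)
n,l,st,ce=cv2.connectedComponentsWithStats(m);k=1+st[1:,4].argmax();m=l==k
P=[]
for u in range(x0,400,3):
    q=np.where(m[:,u-x0])[0]
    if len(q) and 200<y0+q[0]<252: P.append((u,y0+q[0]))
print(P)
y=o['eef_rot'][2];R=np.array([[np.cos(y),np.sin(y)],[np.sin(y),-np.cos(y)]])
for dz in (.004,.010):
    Q=np.array([onz(w,u,v,o['ee_pos'][2]-dz)[:2] for u,v in P])
    f=least_squares(lambda c:np.hypot(*(Q-c[:2]).T)-c[2],[*o['ee_pos'][:2],.04],loss='soft_l1',f_scale=.001)
    print(dz,f.x,R.T@(f.x[:2]-o['ee_pos'][:2]))
    f=least_squares(lambda c:np.hypot(*(Q-c).T)-.04,f.x[:2],loss='soft_l1',f_scale=.001);print(f.x,R.T@(f.x-o['ee_pos'][:2]),np.median(np.abs(f.fun)))
E
```

```text
[122 122 121 124 153  34  51  47  48  46] [175 173 174 176 157  56  48  52  51  44]
[(260, np.int64(250)), (263, np.int64(244)), (266, np.int64(240)), (269, np.int64(236)), (272, np.int64(232)), (275, np.int64(228)), (278, np.int64(226)), (281, np.int64(224)), (284, np.int64(222)), (287, np.int64(219)), (290, np.int64(218)), (293, np.int64(217)), (296, np.int64(216)), (299, np.int64(214)), (302, np.int64(213)), (305, np.int64(212)), (308, np.int64(212)), (311, np.int64(211)), (314, np.int64(211)), (317, np.int64(210)), (320, np.int64(210)), (323, np.int64(210)), (326, np.int64(210)), (329, np.int64(211)), (332, np.int64(211)), (335, np.int64(212)), (338, np.int64(212)), (341, np.int64(213)), (344, np.int64(214)), (347, np.int64(215)), (350, np.int64(217)), (353, np.int64(218)), (356, np.int64(219)), (359, np.int64(221)), (362, np.int64(223)), (365, np.int64(226)), (368, np.int64(228)), (371, np.int64(231)), (374, np.int64(235)), (377, np.int64(239)), (380, np.int64(243)), (383, np.int64(250))]
0.004 [ 0.51634276 -0.17276833  0.03862816] [0.00490855 0.00047258]
[ 0.51598976 -0.17430948] [0.00332754 0.00048532] 0.00024862478926717876
0.01 [ 0.51582769 -0.17497621  0.03988714] [0.00264141 0.00048173]
[ 0.51579773 -0.1751036 ] [0.00251054 0.00048203] 0.00014966512978743796
```

```bash
python3 - <<'E'
from h import *
o=ctrl.get_obs();p=o['ee_pos'];y=o['eef_rot'][2];R=np.array([[np.cos(y),np.sin(y)],[np.sin(y),-np.cos(y)]])
tiles=[]
for n,t in (('scene',60),('side',85)):
    c=shot(n);u,v=proj(c,p-[0,0,.004]).round().astype(int);print(n,u,v)
    x0,y0=u-40,v-30;im=c['color'][y0:y0+60,x0:x0+80]
    tiles.append(cv2.resize(im,(400,300)))
    i=im.astype(int);m=((i.max(2)<t)&(i.max(2)-i.min(2)<30)).astype(np.uint8)
    nn,l,st,ce=cv2.connectedComponentsWithStats(m);k=1+st[1:,4].argmax();print(st[k])
    tiles.append(cv2.cvtColor(cv2.resize((l==k).astype(np.uint8)*255,(400,300)),cv2.COLOR_GRAY2RGB))
    ct=max(cv2.findContours((l==k).astype(np.uint8),0,1)[0],key=len)
    for dz in (.004,.010):
        P=np.array([onz(c,x0+a,y0+b,p[2]-dz)[:2] for a,b in cv2.convexHull(ct)[:,0]],np.float32)
        (q,r)=cv2.minEnclosingCircle(P);print(dz,q,r,'off',R.T@(np.array(q)-p[:2]))
cv2.imwrite('pics/fl.png',np.vstack([np.hstack(tiles[:2]),np.hstack(tiles[2:])])[:,:,::-1])
E
```

```text
scene 239 164
[ 22  24  37  19 422]
0.004 (0.5188167095184326, -0.1681261658668518) 0.04191898554563522 off [0.0099968 0.0018067]
0.01 (0.5126121044158936, -0.17708231508731842) 0.042387112975120544 off [-0.00015084 -0.00216005]
side 323 152
[ 25  24  32  18 301]
0.004 (0.5120370984077454, -0.17169328033924103) 0.03913264349102974 off [ 0.0049594  -0.00396497]
0.01 (0.5134115219116211, -0.18033698201179504) 0.03952255845069885 off [-0.00313264 -0.00063008]
```

View pics/fl.png

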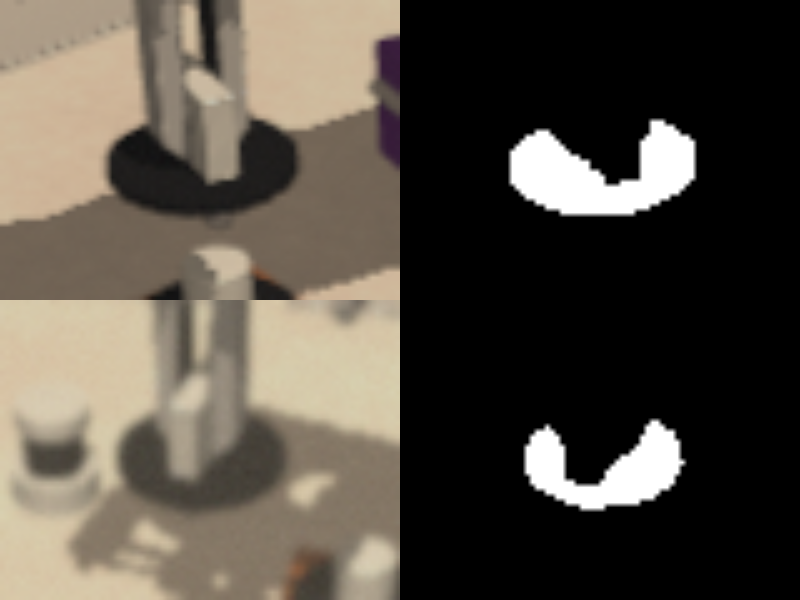

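Scene and side crops both show the held cap level, its flange centred within 1–2 mm of the tool. So the target TCP is about (0.540,-0.054) with yaw 1.330.

```bash
python3 -m pendant '[[[0.22,1.0,0],-0.007],[[0.42,2.05,0],0],[[0.42,2.05,0],0],[[0.42,2.05,0],0],[[0.42,2.05,0],0],[[0.42,2.05,-1],0],[[0.22,1.07,-2],0],[[0,0,-2],0],[[0,0,-2],0],[[0,0,-1],0],[[0,0,-0.5],0],[[0,0,0],0],[[0,0,0],0]]'
```

```text
time_s: 11.0
ee_pos: [0.5403, -0.0554, 0.1159]
eef_rot: [3.141, -0.0, 1.329]
force: [-0.4, -0.4, -1.9]
grip_width: 0.0133
grip_force: 50.0
```

```bash
python3 -m pendant '[[[0,0.12,-0.4],0],[[0,0,-0.4],0],[[0,0,-0.4],0],[[0,0,-0.3],0],[[0,0,-0.3],0],[[0,0,-0.3],0],[[0,0,0],0]]'
```

```text
time_s: 11.58
ee_pos: [0.5397, -0.0543, 0.0934]
eef_rot: [-3.141, 0.0, 1.329]
force: [1.3, -1.5, -2.0]
grip_width: 0.0134
grip_force: 50.0
```

```bash
python3 -m pendant '[[[0,0,-0.3],0],[[0,0,-0.2],0],[[0,0,-0.2],0],[[0,0,-0.2],0],[[0,0,-0.2],0],[[0,0,-0.1],0],[[0,0,0],0],[[0,0,0],0]]'
```

```text
time_s: 12.25
ee_pos: [0.5401, -0.0541, 0.0825]
eef_rot: [3.141, -0.0, 1.329]
force: [-2.3, -0.3, 7.2]
grip_width: 0.0138
grip_force: 50.0
```

```bash
python3 -m pendant '[[[0,0,-0.1],0],[[0,0,0],-0.1],[[0,0,0],-0.1],[[0,0,0],-0.1],[[0,0,0],-0.1],[[0,0,0],-0.1],[[0,0,0],-0.1],[[0,0,0],-0.1],[[0,0,0],-0.1],[[0,0,0],0]]'; python3 -c "
from station import ctrl;print(ctrl.get_obs()['moment'])"
```

```text
time_s: 13.08
ee_pos: [0.5407, -0.0541, 0.082]
eef_rot: [3.14, -0.002, 0.522]
force: [-0.5, 0.5, 10.3]
grip_width: 0.0134
grip_force: 50.0
[-0.10076371  0.39362772  0.04314916]
```

```bash
python3 -m pendant '[[[0,0,0],-0.1],[[0,0,0],-0.1],[[0,0,0],-0.1],[[0,0,0],-0.1],[[0,0,0],-0.1],[[0,0,0],-0.1],[[0,0,0],-0.1],[[0,0,0],-0.08],[[0,0,0],0],[[0,0,0],0]]'; python3 -c "
from station import ctrl;o=ctrl.get_obs();print(o['moment'],o['qpos'])"
```

```text
time_s: 13.92
ee_pos: [0.5406, -0.0546, 0.0821]
eef_rot: [3.141, -0.002, -0.252]
force: [-1.7, -3.1, 10.0]
grip_width: 0.014
grip_force: 50.0
[-0.74200131  0.56910529  0.06922982] [-1.67722652e-01  4.18306155e-01  1.66781957e+00 -7.66196550e-04
  1.05332896e+00  1.65509734e+00]
```

```bash
python3 -m pendant '[[[0,0,-0.1],-0.05],[[0,0,-0.1],-0.05],[[0,0,0],-0.04],[[0,0,0],0],[[0,0,0],0]]'; python3 -c "
from station import ctrl;o=ctrl.get_obs();print(o['moment'])"
python3 -m pendant '[[[0,0,0],-0.05],[[0,0,0],-0.05],[[0,0,0],0],[[0,0,0],0]]' 0 60; python3 -c "
from station import ctrl;o=ctrl.get_obs();print(o['moment'])"
```

```text
time_s: 14.33
ee_pos: [0.5408, -0.0546, 0.0819]
eef_rot: [3.141, -0.003, -0.391]
force: [-11.9, -2.1, 31.7]
grip_width: 0.0137
grip_force: 50.1
[-0.36344036  2.62328363  0.30545466]
time_s: 14.67
ee_pos: [0.5407, -0.0547, 0.0819]
eef_rot: [3.141, -0.003, -0.49]
force: [-12.3, -3.2, 33.1]
grip_width: 0.0138
grip_force: 61.0
[-0.53765202  2.67536841  1.01412658]
```

```bash
python3 - <<'E'
from h import *
c=shot('scene');d=shot('side')
m=np.hstack([cv2.resize(c['color'][170:300,200:330],(400,400),interpolation=cv2.INTER_CUBIC),cv2.resize(d['color'][160:290,240:370],(400,400),interpolation=cv2.INTER_CUBIC)])
cv2.imwrite('pics/end.png',m[:,:,::-1])
E
```

```text
(no output)
```

View pics/end.png

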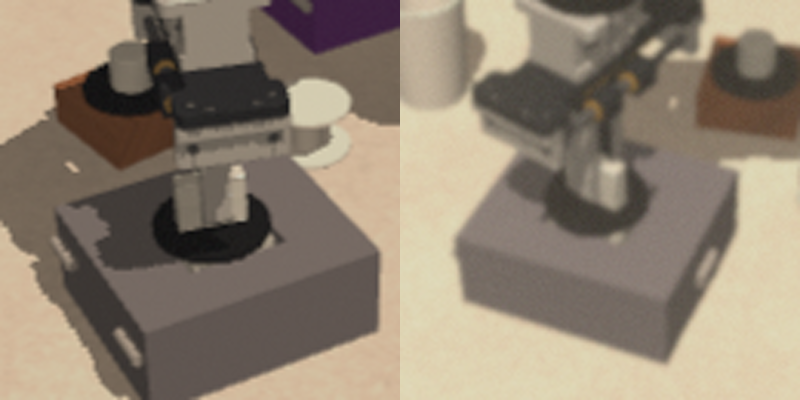

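The cap lies flat on the column with its handle turned along tank x, the lid is shut, and the plug is untouched. Handing in.

```bash
python3 -c "
from station import ctrl;o=ctrl.get_obs();print(o['force'],o['moment'],o['time_s']);print(ctrl.hand_in())"
```

```text
[-12.58558587  -3.27421578  33.24995443] [-0.46220428  2.66727141  1.0230137 ] 14.7667
the job is handed in; nothing more can be done
None
```

The job is handed in: the lid is closed and the cap is still gripped, pressed flat (about 33 N) and turned clockwise to its stop (about 1 N m resisting), at 14.8 s; the plug was not touched, and the hand-in gave no verdict.

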